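# Close the test cell, find its loose bolt and hold that bolt's cap open

## Robot

A 7-joint arm with a two-finger parallel gripper is mounted at the origin on a cart in front of the work surface, level with it; the furniture and walls round the work are solid. World frame = base frame: x ahead of the robot, y to its left, z up, the work surface at z = 0. Lengths are in m, angles in rad, forces in N, time in s.
With the tool pointing down it reaches from about 0.4 to 0.875 m from the base axis. Payload 6.5 kg.
Tool frame: the origin (TCP) lies at the very end of the fingers, on their centre line; the grasp point (between the pads) lies 19 mm behind it (bot.grasp_offset is the y of the grasp point in the tool frame, in m); y points along the fingers, z is the direction in which the jaws open and shut, and the axes are right-handed (so a half turn about y gives the same grasp; the last joint's range is limited). The gripper opens to 88 mm and grips with 3 to 60 N. Pads are 18 mm wide; open, the fingers measure 123 mm over their backs; the gripper's body (75 mm by 187 mm) begins 45 mm behind the grasp point.
Start: joints at [1.165, 0.536, -0.004, 1.538, 0.003, 1.067, -0.071], TCP at [0.217, -0.613, 0.239] pointing down, gripper open.
Joint ranges: [-2.7, 2.7], [-0.37, 2.16], [-1.27, 1.26], [0.24, 2.4], [-1.31, 4.45], [0.19, 1.91], [-2.76, 2.76]. Speed limits (rad/s): [2.39, 2.39, 3.14, 3.14, 3.14, 3.14, 3.14].

## Interface

Orientations are given as a rotation vector (axis times angle).
In Python, from rig import bot gives the robot as it stands.
- The arm moves only by the tool play_rows, never from a script. Its argument "deltas" is a list of rows, each a list of 2 entries, a list of its own where there are three numbers: the shift along the tool's x, y, z in m, then the turn, a rotation vector about the tool's x, y, z in rad. A call has 1 to 10 rows; each row shifts and turns the commanded pose from where the row before left it, along the tool's axes as they then stand; what a row does not reach is not made up. A row lasts 1/10 s, in which the tool goes at most 50 mm and 8.59 degrees, less where a joint would pass 70% of its speed; a pose out of reach is approached as far as the arm can. A call with a gripper value outside its range is refused whole. "gripper" is the opening in per cent of the stroke, from 0 (shut) to 100 (fully open), set as the call begins (left out, the last holds). The fingers move at their own pace and stop on an object; "grip_force" is the grip in N (left out, the last holds). Time passes only in rows, so rows that do not move let the fingers close. It gives the time, the measured TCP pose, the force and the opening at its end, in the units of the state.
- bot.get_state(): the state, without advancing time (a new reading comes with each control period).
- bot.read_camera(name): name is "scene" or "top" or "wrist"; returns the picture (480x640x3 uint8, red, green, blue); there is no depth.
- bot.camera_model(name): a dict with "K" (3x3 intrinsics, pixels), "rvec" (rotation vector, rad) and "tvec" (3), from world to camera coordinates, as OpenCV has them. Camera axes: x right, y down, z forward; pixel columns grow to the right and rows downward; lengths in m; the calibration is good to about 2 mm. A picture is of the moment at which its call begins: read the wrist's pose just before it. camera_model takes no time and is no camera call; for the wrist camera it gives the pose at the moment of the call.
- bot.sign_off(): hands the job in, once; it reports no verdict.
The state is a dict: "time": time; "q": joint angles; "qvel": joint speeds; "tau": joint torques, N m; "eef_pos": TCP position; "ee_rot": TCP orientation; "force": force on the tool from outside, world axes, zero at the start; "torque": the same for the moment, N m; "grip_width": opening from 0.0 (shut) to 1.0 (fully open).
Only numpy, scipy, OpenCV 4.12 (cv2) and the standard library are available. Lean on these libraries where they do the work, as an engineer would, in place of code of your own. Each camera call takes 0.05 s, during which the arm holds its last target. There are 200 camera calls.

## Task

Set the loose round cover onto the chamber so that it sits seated and level on the rim, and let go of it. Then tap the bolts from above with the fingers until you find the loose one (it sinks and stays down), lift the hinged cap directly in front of that bolt (on the robot's side) by its fin to about 45 degrees, and finish while still holding it open there, so that a colleague can put a new shim under the bolt. Open no other cap, and leave the beaker, the jar and the spanner where they are.

Things in the scene. Friction and masses are not known exactly. Their poses are not given: they have to be found in the camera images.
- cell: aluminium test cell fixed to the bench, base plate 200 (x) x 250 (y) x 30 mm high. Origin on the bench under the plate (plate reaches from x = -97 to +103 mm, y = +-125 mm); its x points away from the robot, y left, z up. Near edge: three hinged caps in a row along y (80 mm apart), a bolt just behind each cap; behind the bolts an open round chamber.
- cell_mouth (a point): centre of the chamber's open mouth, level with its rim (52 mm above the bench). Rim 72 mm outside, 62 mm inside diameter, 19 mm deep; the seated cover rests on this rim.
- cover: loose round steel chamber cover, about 110 to 225 g. Origin at the centre of its underside, z up its axis. From below: plug 56 mm diameter and 8 mm high (goes down inside the rim), disc 76 mm diameter and 6 mm thick (rests on the rim), black upright cylindrical knob 22 mm diameter and 32 mm tall (14 to 46 mm above the origin). It starts on the bench, plug down, left or right of the cell.
- cover_seat (a point): centre of the underside of the cover's disc, 8 mm above the cover's origin; it comes to the cell_mouth point when the cover is seated.
- cover_knob (a point): point on the knob's axis, 34 mm above the cover's origin: where to grip it.
- bolt_left_top (a point): centre of the top of the left bolt's hex head (18 mm across flats, 12 mm high; 58 mm above the bench at first; 64 mm behind the handle of its cap)
- bolt_left (a joint): how far the left bolt has sunk, m: 0 at first for all three. A tight bolt does not go down. The loose one (any of the three, looking just like the others) gives way to a push of 2 to 3 N, sinks up to 7 mm and stays down.
- cap_left_handle (a point): on the upright grip fin of the left cap: 22 mm above the cap's hinge line and 42 mm in front of it (towards the robot) when shut. The fin is 10 mm thick along y, 14 mm along x, and stands from 36 to 66 mm above the bench near the front edge of the grey cap plate (46 x 46 mm, 5 mm thick, top at 36 mm); the point is 56 mm above the bench when shut.
- cap_left_hinge (a point): on the hinge line of the left cap (parallel to the cell's y, 34 mm above the bench), at the cap's rear edge
- cap_left (a joint): opening angle of the left cap, rad: 0 shut, grows as the front edge with the fin is lifted up and back; stop at 1.3. It falls shut when let go.
- bolt_middle_top (a point): centre of the top of the middle bolt's hex head (18 mm across flats, 12 mm high; 58 mm above the bench at first; 64 mm behind the handle of its cap)
- bolt_middle (a joint): how far the middle bolt has sunk, m: 0 at first for all three. A tight bolt does not go down. The loose one (any of the three, looking just like the others) gives way to a push of 2 to 3 N, sinks up to 7 mm and stays down.
- cap_middle_handle (a point): on the upright grip fin of the middle cap: 22 mm above the cap's hinge line and 42 mm in front of it (towards the robot) when shut. The fin is 10 mm thick along y, 14 mm along x, and stands from 36 to 66 mm above the bench near the front edge of the grey cap plate (46 x 46 mm, 5 mm thick, top at 36 mm); the point is 56 mm above the bench when shut.
- cap_middle_hinge (a point): on the hinge line of the middle cap (parallel to the cell's y, 34 mm above the bench), at the cap's rear edge
- cap_middle (a joint): opening angle of the middle cap, rad: 0 shut, grows as the front edge with the fin is lifted up and back; stop at 1.3. It falls shut when let go.
- bolt_right_top (a point): centre of the top of the right bolt's hex head (18 mm across flats, 12 mm high; 58 mm above the bench at first; 64 mm behind the handle of its cap)
- bolt_right (a joint): how far the right bolt has sunk, m: 0 at first for all three. A tight bolt does not go down. The loose one (any of the three, looking just like the others) gives way to a push of 2 to 3 N, sinks up to 7 mm and stays down.
- cap_right_handle (a point): on the upright grip fin of the right cap: 22 mm above the cap's hinge line and 42 mm in front of it (towards the robot) when shut. The fin is 10 mm thick along y, 14 mm along x, and stands from 36 to 66 mm above the bench near the front edge of the grey cap plate (46 x 46 mm, 5 mm thick, top at 36 mm); the point is 56 mm above the bench when shut.
- cap_right_hinge (a point): on the hinge line of the right cap (parallel to the cell's y, 34 mm above the bench), at the cap's rear edge
- cap_right (a joint): opening angle of the right cap, rad: 0 shut, grows as the front edge with the fin is lifted up and back; stop at 1.3. It falls shut when let go.
- beaker: glass beaker 45 x 45 x 55 mm, bystander beside the cell, origin under its centre
- screw_jar: small jar of screws 47 x 47 x 58 mm, bystander behind the cell, origin under its centre
- spanner: flat spanner 136 x 22 x 5 mm on the bench left of the cell, bystander, origin under its centre

How it is judged:
On the way, in this order (a step that is already met when the one before it is completed fails the run):
1. the cover sits seated and level on the chamber's rim, let go, with all bolts still up and all caps shut (horizontal distance between cover_seat and cell_mouth below 0.0045 m and z of cover_seat in the frame of cell_mouth between -0.0025 and 0.0025 m and angle between cover's own z axis and vertical below 0.05 rad and value of joint each of bolt_left, bolt_middle, bolt_right below 0.0025 m and value of joint each of cap_left, cap_middle, cap_right below 0.1 rad and contact force between the fingers and cover below 0.2 N), for 0.2 s.
2. the loose bolt has been found: tapped at least 4 mm down, all caps still shut (value of joint any of bolt_left, bolt_middle, bolt_right above 0.004 m and value of joint each of cap_left, cap_middle, cap_right below 0.1 rad), for 0.1 s.
3. the cap of the sunken bolt is lifted past 0.5 rad by the fingers (((value of joint bolt_left above 0.004 m and value of joint cap_left above 0.5 rad) or (value of joint bolt_middle above 0.004 m and value of joint cap_middle above 0.5 rad) or (value of joint bolt_right above 0.004 m and value of joint cap_right above 0.5 rad))), for 0.2 s.
At the end, for the whole second after the job is handed in: The cap of the sunken bolt is held still by the fingers between 0.5 and 1.1 rad open (about 29 to 63 degrees), its bolt at least 4 mm down, the other two caps shut (under 0.1 rad), and the cover seated on the rim: within 4.5 mm of the centre, 2.5 mm of the seated height and 0.05 rad of level (horizontal distance between cover_seat and cell_mouth below 0.0045 m and z of cover_seat in the frame of cell_mouth between -0.0025 and 0.0025 m and angle between cover's own z axis and vertical below 0.05 rad and ((value of joint bolt_left above 0.004 m and value of joint cap_left between 0.5 and 1.1 rad and velocity of joint cap_left between -0.1 and 0.1 rad/s and contact force between the fingers and cell above 0.3 N and value of joint each of cap_middle, cap_right below 0.1 rad) or (value of joint bolt_middle above 0.004 m and value of joint cap_middle between 0.5 and 1.1 rad and velocity of joint cap_middle between -0.1 and 0.1 rad/s and contact force between the fingers and cell above 0.3 N and value of joint each of cap_left, cap_right below 0.1 rad) or (value of joint bolt_right above 0.004 m and value of joint cap_right between 0.5 and 1.1 rad and velocity of joint cap_right between -0.1 and 0.1 rad/s and contact force between the fingers and cell above 0.3 N and value of joint each of cap_left, cap_middle below 0.1 rad))); the arm keeps its last pose, push and grip.
It fails at once if the cap of a bolt that has not sunk is opened ((value of joint cap_left above 0.35 rad and value of joint bolt_left below 0.0025 m) or (value of joint cap_middle above 0.35 rad and value of joint bolt_middle below 0.0025 m) or (value of joint cap_right above 0.35 rad and value of joint bolt_right below 0.0025 m)).
It fails at once if the beaker, the jar or the spanner is moved more than 40 mm (distance of any of beaker, screw_jar, spanner from where it was at the start of the episode above 0.04 m).
It fails at once if the beaker or the jar is tipped over (angle between any of beaker, screw_jar's own z axis and vertical above 0.6 rad).
It also fails if it takes over 48 s, if anything falls off the work surface, if the arm or the gripper's body presses on something with over 40 N, if the wrist force passes 120 N, or if a joint passes its speed limit or range.

## Working session

There is one attempt and no reset: what is moved stays moved. The work goes in short steps, Python scripts to look and compute and a tool call to move; the robot and the scene stay as the last step left them, time stands still between calls to the robot, and variables do not carry over. Pictures are saved under pics/ and viewed, about 8 in all and at most 12, crops included, and the job is handed in when it is done.

Besides the shell and the picture viewer there is one more tool, called after "Request:" as name(argument=value, ...), one argument or row to a line, values as JSON. play_rows: Moves the arm, as the interface text tells. Its arguments: {"type":"object","properties":{"deltas":{"type":"array","items":{"type":"array"}},"gripper":{"type":"number"},"grip_force":{"type":"number"}},"required":["deltas"]}

```bash
mkdir -p pics
cat > h.py <<'E'
import numpy as np, cv2
from rig import bot
from scipy.spatial.transform import Rotation as R
def snap(n,f):
    im=bot.read_camera(n); cv2.imwrite('pics/'+f,im[:,:,::-1]); return im
def ray(m,u,v):
    Rm=cv2.Rodrigues(np.array(m['rvec'],float))[0]; t=np.array(m['tvec'],float).ravel()
    d=Rm.T@np.linalg.inv(np.array(m['K']))@np.array([u,v,1.]); return -Rm.T@t,d
def atz(m,u,v,z):
    o,d=ray(m,u,v); return (o+d*(z-o[2])/d[2])
def proj(m,P):
    return cv2.projectPoints(np.array(P,float).reshape(-1,3),np.array(m['rvec'],float),np.array(m['tvec'],float),np.array(m['K'],float),None)[0].reshape(-1,2)
E
python3 - <<'E'
from h import *
snap('scene','s0.png'); snap('top','t0.png')
s=bot.get_state(); print(s)
print(R.from_rotvec(s['ee_rot']).as_matrix().round(3), bot.grasp_offset)
for n in('scene','top'): print(bot.camera_model(n))
E
```

```text
{'time': 0.1, 'q': array([ 1.16480831,  0.53708702, -0.00444583,  1.53873325,  0.0026193 ,
        1.06731831, -0.07121116]), 'qvel': array([ 0.00084892, -0.00229591, -0.00127985, -0.00067546,  0.00088611,
       -0.00062684,  0.00015403]), 'tau': array([ 2.28191770e-03, -5.72084427e+01,  9.93664674e-01, -2.52235776e+01,
       -5.62466844e-02,  1.34158516e-02,  5.00156546e-05]), 'eef_pos': array([ 0.21644355, -0.61233018,  0.23794484]), 'ee_rot': array([-0.34994429,  2.03868157, -2.03559904]), 'force': array([ 0.21817852,  0.3300979 , -0.09949498]), 'torque': array([0.02441995, 0.02581896, 0.02881652]), 'grip_width': 1.0038117930804435}
[[-0.943 -0.001  0.333]
 [-0.333  0.001 -0.943]
 [ 0.    -1.    -0.002]] -0.0187
{'K': array([[459.46070702,   0.        , 319.24274555],
       [  0.        , 459.46070702, 235.21058272],
       [  0.        ,   0.        ,   1.        ]]), 'rvec': array([ 0.99355231, -2.29301487,  1.16910061]), 'tvec': array([0.43774404, 0.25200269, 0.6896146 ])}
{'K': array([[587.76271933,   0.        , 315.69394506],
       [  0.        , 587.76271933, 241.03729127],
       [  0.        ,   0.        ,   1.        ]]), 'rvec': array([ 2.15010882, -2.16376704,  0.10399105]), 'tvec': array([0.09071338, 0.57487969, 1.51221668])}
```

View pics/t0.png

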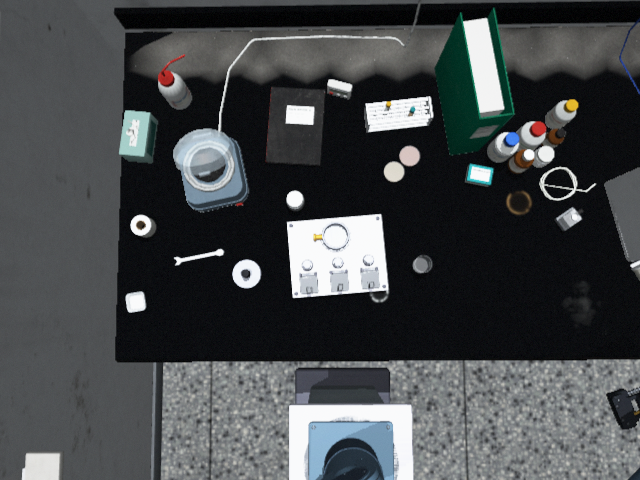

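View pics/s0.png

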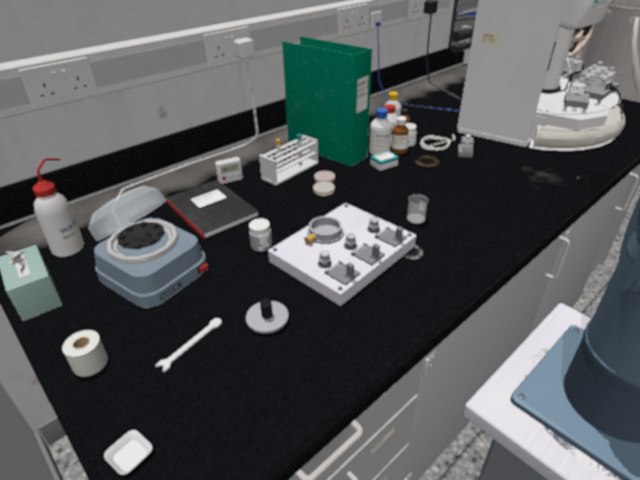

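The top view shows the cell around (337,256), the cover at (247,274), the spanner at (200,257), the beaker at (422,264) and the jar at (295,200). The next picture is an enlarged crop of this area, for measuring.

Run:
```python
from h import *
im=cv2.imread('pics/t0.png')[195:310,225:395]; cv2.imwrite('pics/t0c.png',cv2.resize(im,None,fx=4.5,fy=4.5,interpolation=cv2.INTER_CUBIC))
m=bot.camera_model('top')
for n,u,v,z in [('knob',247,274,.046),('disc',247,274,.014),('mouth',335.5,236.5,.052),('c1',290,219,.03),('c2',381,215,.03),('c3',388,293,.03),('c4',292,297,.03)]: print(n,atz(m,u,v,z).round(4))
```

```text
knob [0.4892 0.2656 0.046 ]
disc [0.491  0.2698 0.014 ]
mouth [0.5848 0.0353 0.052 ]
c1 [0.6349 0.1548 0.03  ]
c2 [ 0.6437 -0.0858  0.03  ]
c3 [ 0.4383 -0.1003  0.03  ]
c4 [0.4294 0.1497 0.03  ]
```

View pics/t0c.png

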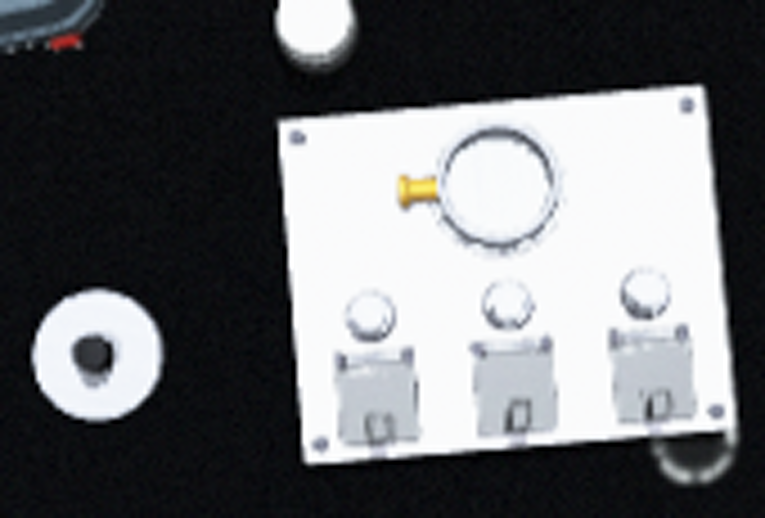

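Run:
```python
from h import *
from scipy.optimize import least_squares
m=bot.camera_model('top')
px=lambda x,y:(225+x/4.5-.4,195+y/4.5-.4)
C=[(278,120),(705,86),(737,430),(305,464)]
L=np.array([(.103,.125),(.103,-.125),(-.097,-.125),(-.097,.125)])
W=np.array([atz(m,*px(*c),.03)[:2] for c in C])
def f(p): 
    c,s=np.cos(p[2]),np.sin(p[2]); return (L@np.array([[c,s],[-s,c]])+p[:2]-W).ravel()
r=least_squares(f,[.53,.03,0]); p=r.x; print(p,(r.fun*1000).round(1))
c,s=np.cos(p[2]),np.sin(p[2]); Rm=np.array([[c,-s],[s,c]])
for n,a,z in [('disc',(97,355),.014),('knob',(93,352),.046),('mouth',(499,187),.052),('bl',(371,313),.058),('bm',(508,302),.058),('br',(644,291),.058),('fl',(379,425),.066),('fm',(517,413),.066),('fr',(658,403),.066)]:
    w=atz(m,*px(*a),z)[:2]; print(n,w.round(4),'cell',(Rm.T@(w-p[:2])).round(4))
# scene cam check
ms=bot.camera_model('scene')
print(proj(ms,[*atz(m,*px(97,355),.014)[:2],.014]),proj(ms,[*atz(m,*px(499,187),.052)[:2],.052]))
```

```text
[0.53433748 0.03104234 0.07374612] [-1.1 -1.1 -0.9  0.5  1.1  0.7  0.9 -0.2]
disc [0.4924 0.2721] cell [-0.0241  0.2435]
knob [0.4923 0.2701] cell [-0.0243  0.2415]
mouth [0.5857 0.0353] cell [0.0515 0.0005]
bl [0.5129 0.1093] cell [-0.0156  0.0796]
bm [0.5187 0.0309] cell [-0.0156  0.001 ]
br [ 0.5245 -0.0469] cell [-0.0156 -0.077 ]
fl [0.4487 0.1048] cell [-0.0799  0.0798]
fm [0.455  0.0266] cell [-0.0794  0.0014]
fr [ 0.4602 -0.0532] cell [-0.0801 -0.0786]
[[266.07388481 315.00623637]] [[325.73085912 225.37712908]]
```

Request:
play_rows(
  deltas=[
    [[0, 0, 0], [0, 0.133, 0]],
    [[0, 0, 0], [0, 0.133, 0]],
    [[-0.022, 0, -0.0413], [0, 0, 0]],
    [[-0.022, 0, -0.0413], [0, 0, 0]],
    [[-0.022, 0, -0.0413], [0, 0, 0]],
    [[-0.022, 0, -0.0413], [0, 0, 0]],
    [[-0.022, 0, -0.0413], [0, 0, 0]],
    [[-0.022, 0, -0.0413], [0, 0, 0]],
    [[-0.022, 0, -0.0413], [0, 0, 0]],
    [[-0.022, 0, -0.0413], [0, 0, 0]],
  ],
  gripper=100,
)

```text
time: 1.1
eef_pos: [0.368, -0.2685, 0.2387]
ee_rot: [-0.081, 2.184, -2.184]
force: [1.0, -0.7, 0.3]
grip_width: 1.0
```

Request:
play_rows(
  deltas=[
    [[-0.022, 0, -0.0413], [0, 0, 0]],
    [[-0.022, 0, -0.0413], [0, 0, 0]],
    [[-0.022, 0, -0.0413], [0, 0, 0]],
    [[-0.022, 0, -0.0413], [0, 0, 0]],
    [[-0.022, 0, -0.0413], [0, 0, 0]],
    [[-0.022, 0, -0.0413], [0, 0, 0]],
    [[-0.022, 0, -0.0413], [0, 0, 0]],
    [[0, 0, 0], [0, 0, 0]],
    [[0, 0, 0], [0, 0, 0]],
  ],
)

```text
time: 2.0
eef_pos: [0.4998, 0.0301, 0.2383]
ee_rot: [-0.084, 2.183, -2.183]
force: [0.0, -0.0, -0.3]
grip_width: 1.001
```

Run:
```python
from h import *
s=bot.get_state(); m=bot.camera_model('wrist'); snap('wrist','w1.png'); np.savez('w1.npz',**m)
print(s['eef_pos'],s['force'],R.from_rotvec(s['ee_rot']).as_matrix().round(3)); 
print(proj(m,[[.5857,.0353,.052],[.5129,.1093,.058],[.5187,.0309,.058],[.5245,-.0469,.058],[.455,.0266,.066]]).round(1))
```

```text
[0.4997776  0.03006487 0.2382712 ] [ 0.0242164  -0.033662   -0.30414548] [[-0.997 -0.001  0.076]
 [-0.076 -0.    -0.997]
 [ 0.001 -1.    -0.   ]]
[[320.4 115.5]
 [233.4 192.7]
 [319.6 192.9]
 [405.  193. ]
 [319.  261.6]]
```

View pics/w1.png

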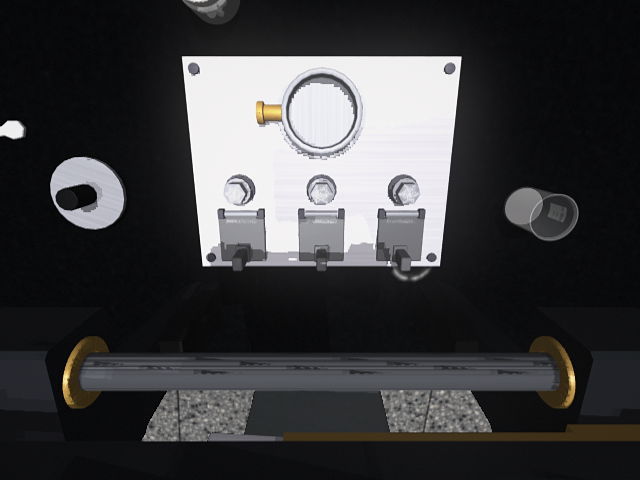

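The wrist view shows the mouth near (323,111), the bolts near (238/321/404,190), the cover disc near (88,193) with the knob leaning left, and the fins near (239/321/402,257). An enlarged crop will give tighter values.

Run:
```python
from h import *
im=cv2.imread('pics/w1.png')
a=cv2.resize(im[50:285,200:440],None,fx=2.5,fy=2.5,interpolation=cv2.INTER_CUBIC)
b=cv2.resize(im[140:245,40:140],None,fx=2,fy=2,interpolation=cv2.INTER_CUBIC)
b=cv2.copyMakeBorder(b,0,a.shape[0]-b.shape[0],0,0,cv2.BORDER_CONSTANT)
cv2.imwrite('pics/w1c.png',np.hstack([a,b])); print(a.shape)
```

```text
(588, 600, 3)
```

View pics/w1c.png

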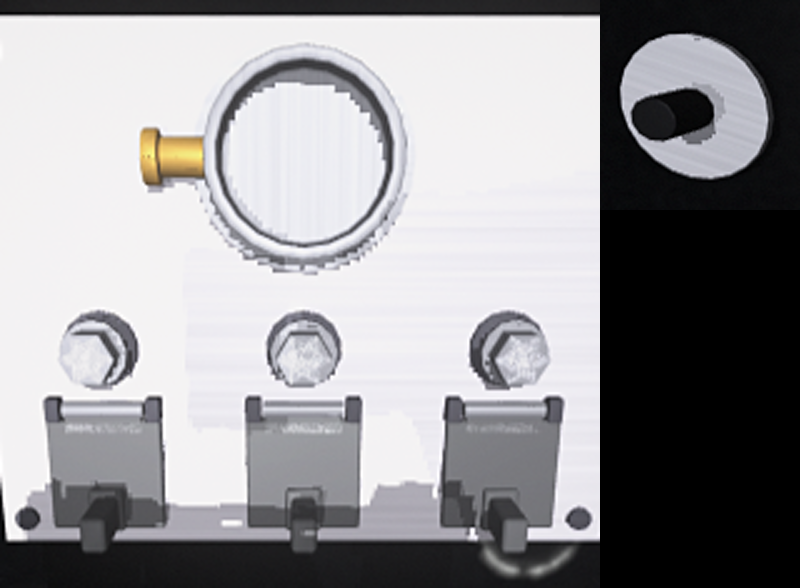

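Run:
```python
from h import *
m=dict(np.load('w1.npz')); p=np.array([.53434,.03104]);th=.0737
Rm=np.array([[np.cos(th),-np.sin(th)],[np.sin(th),np.cos(th)]])
for n,u,v,z in [('mouth',321.8,111,.052),('bl',234.8,193.2,.058),('bm',321.6,192,.058),('br',408.8,193.2,.058),('fl',237.6,263.2,.066),('fm',321.6,263.2,.066),('fr',405.6,263.2,.066),('disc',87,193.5,.014),('knob',67,200,.046)]:
    w=atz(m,u,v,z)[:2]; print(n,w.round(4),'cell',(Rm.T@(w-p)).round(4))
```

```text
mouth [0.5895 0.0344] cell [ 0.0552 -0.0007]
bl [0.5125 0.1081] cell [-0.0161  0.0784]
bm [0.5196 0.0291] cell [-0.0148 -0.0008]
br [ 0.5246 -0.0504] cell [-0.0157 -0.0805]
fl [0.4476 0.103 ] cell [-0.0812  0.0782]
fm [0.4536 0.024 ] cell [-0.0811 -0.0011]
fr [ 0.4596 -0.0551] cell [-0.0809 -0.0804]
disc [0.4923 0.2705] cell [-0.0243  0.2419]
knob [0.4916 0.2699] cell [-0.025   0.2413]
```

Request:
play_rows(
  deltas=[
    [[-0.0018, 0.023, -0.04], [0, 0, 0]],
    [[-0.0018, 0.023, -0.04], [0, 0, 0]],
    [[-0.0018, 0.023, -0.04], [0, 0, 0]],
    [[-0.0018, 0.023, -0.04], [0, 0, 0]],
    [[-0.0018, 0.023, -0.04], [0, 0, 0]],
    [[-0.0018, 0.023, -0.04], [0, 0, 0]],
    [[0, 0.03, 0], [0, 0, 0]],
    [[0, 0.03, 0], [0, 0, 0]],
    [[0, 0.02, 0], [0, 0, 0]],
    [[0, 0, 0], [0, 0, 0]],
  ],
  gripper=60,
)

```text
time: 3.05
eef_pos: [0.4917, 0.266, 0.0182]
ee_rot: [-0.083, 2.183, -2.192]
force: [0.3, -0.1, 0.7]
grip_width: 0.598
```

Request:
play_rows(
  deltas=[
    [[0, 0, 0], [0, 0, 0]],
    [[0, 0, 0], [0, 0, 0]],
    [[0, 0, 0], [0, 0, 0]],
    [[0, 0, 0], [0, 0, 0]],
    [[0, 0, 0], [0, 0, 0]],
    [[0, 0, 0], [0, 0, 0]],
  ],
  gripper=0,
  grip_force=25,
)

```text
time: 3.65
eef_pos: [0.4938, 0.27, 0.0217]
ee_rot: [-0.079, 2.184, -2.182]
force: [-0.8, -0.0, 6.2]
grip_width: 0.234
```

Request:
play_rows(
  deltas=[
    [[0, -0.01, 0], [0, 0, 0]],
    [[0, -0.02, 0], [0, 0, 0]],
    [[0, -0.03, 0], [0, 0, 0]],
    [[0, -0.035, 0], [0, 0, 0]],
    [[0, -0.035, 0], [0, 0, 0]],
    [[0, 0, 0], [0, 0, 0]],
    [[0, 0, 0], [0, 0, 0]],
  ],
)

```text
time: 4.35
eef_pos: [0.4931, 0.2693, 0.1512]
ee_rot: [-0.08, 2.184, -2.183]
force: [-1.1, -0.2, -2.4]
grip_width: 0.239
```

Request:
play_rows(
  deltas=[
    [[0.0036, 0, 0.02], [0, 0, 0]],
    [[0.0036, 0, 0.039], [0, 0, 0]],
    [[0.0036, 0, 0.039], [0, 0, 0]],
    [[0.0036, 0, 0.039], [0, 0, 0]],
    [[0.0036, 0, 0.039], [0, 0, 0]],
    [[0.0036, 0, 0.039], [0, 0, 0]],
    [[0, 0, 0.019], [0, 0, 0]],
    [[0, 0, 0], [0, 0, 0]],
    [[0, 0, 0], [0, 0, 0]],
    [[0, 0, 0], [0, 0, 0]],
  ],
)

```text
time: 5.35
eef_pos: [0.4883, 0.0361, 0.1501]
ee_rot: [-0.084, 2.184, -2.182]
force: [0.4, 0.4, -2.2]
grip_width: 0.24
```

Run:
```python
from h import *
s=bot.get_state(); m=bot.camera_model('wrist'); snap('wrist','w2.png'); np.savez('w2.npz',**m)
print(s['eef_pos'],s['force'],s['grip_width'],R.from_rotvec(s['ee_rot']).as_matrix().round(3)); 
print(proj(m,[[.5857,.0353,.052],[.5895,.0344,.052],[*s['eef_pos'][:2],s['eef_pos'][2]-.007],s['eef_pos']]).round(1))
```

```text
[0.48826105 0.03608153 0.15009058] [ 0.35197796  0.40327741 -2.16792118] 0.24048185278874082 [[-0.997 -0.001  0.076]
 [-0.076  0.001 -0.997]
 [ 0.001 -1.    -0.001]]
[[332.2  91.6]
 [334.2  85.2]
 [319.5 295.4]
 [319.5 302.3]]
```

View pics/w2.png

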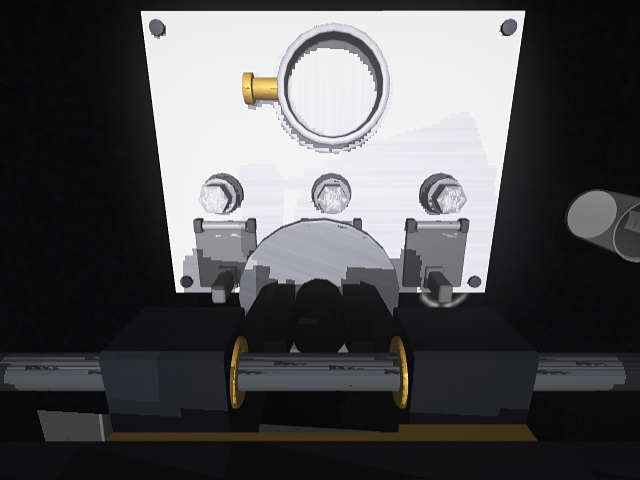

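The cover is held in the gripper. Its disc spans columns 240–399 with its front edge at row ~220, and the mouth is near (333,85). I'll enlarge this view to refine the mouth and check how the cover sits in the hand.

Run:
```python
from h import *
im=cv2.imread('pics/w2.png'); m=dict(np.load('w2.npz'))
def circ(c,r,z):
    t=np.linspace(0,2*np.pi,90); return proj(m,np.c_[c[0]+r*np.cos(t),c[1]+r*np.sin(t),np.full(90,z)])
o=cv2.resize(im[10:310,220:420],None,fx=2.6,fy=2.6,interpolation=cv2.INTER_CUBIC)
b=o.copy()
tr=lambda P:((P-[220,10]+.5)*2.6-.5).round().astype(int)
for c,col in [((.5895,.0344),(0,0,255)),((.5857,.0353),(0,200,0))]:
    for r in (.036,.031): cv2.polylines(b,[tr(circ(c,r,.052))],True,col,1)
cv2.polylines(b,[tr(circ((.48826,.03608),.038,.1424))],True,(255,0,0),1)
out=np.hstack([o[:600],b[:600]])
out=cv2.resize(out[:585],(800,int(585*800/out.shape[1]))) if out.shape[1]>800 else out[:600]
cv2.imwrite('pics/w2c.png',out); print(out.shape)
```

```text
(450, 800, 3)
```

View pics/w2c.png

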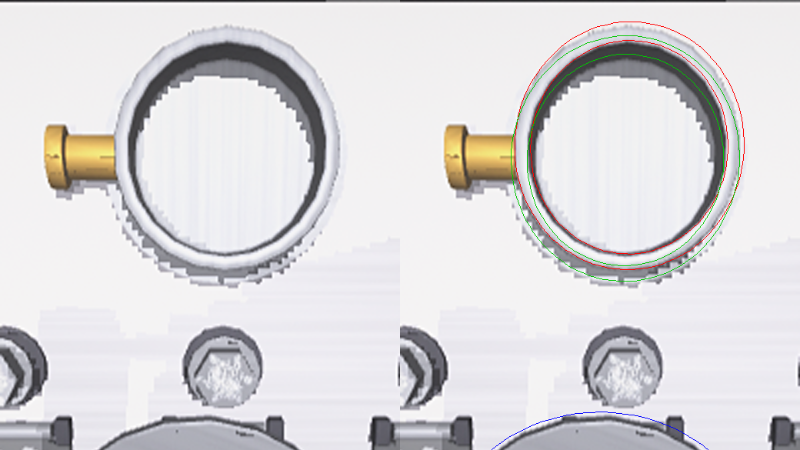

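Run:
```python
from h import *
p=np.array([.53434,.03104]);th=.0737
Rm=np.array([[np.cos(th),-np.sin(th)],[np.sin(th),np.cos(th)]])
for f,L in [('w1',[('fl',183,56.5,.03),('fr',461.5,56,.03),('nr',439,266,.03),('nl',203,266.5,.03)]),('w2',[('fl',141,11,.03),('fr',524,11,.03),('mouth',333.5,84.5,.052),('nl',175.5,292.5,.03),('nr',484.5,292.5,.03),('bm',220+223/2,10+369/2,.058),('bl',214,197,.058),('br',451,197,.058)])]:
    m=dict(np.load(f+'.npz'))
    for n,u,v,z in L: w=atz(m,u,v,z)[:2]; print(f,n,w.round(4),'cell',(Rm.T@(w-p)).round(4))
```

```text
w1 fl [0.6269 0.1615] cell [0.1019 0.1233]
w1 fr [ 0.6463 -0.0865] cell [ 0.103  -0.1254]
w1 nr [ 0.4463 -0.101 ] cell [-0.0975 -0.1252]
w1 nl [0.4268 0.1469] cell [-0.0987  0.1235]
w2 fl [0.6269 0.1627] cell [0.102  0.1245]
w2 fr [ 0.6458 -0.0852] cell [ 0.1026 -0.1242]
w2 mouth [0.5899 0.0348] cell [ 0.0557 -0.0003]
w2 nl [0.4275 0.148 ] cell [-0.098   0.1245]
w2 nr [ 0.4465 -0.1013] cell [-0.0974 -0.1255]
w2 bm [0.5215 0.0304] cell [-0.0129  0.0003]
w2 bl [0.5138 0.1085] cell [-0.0148  0.0788]
w2 br [ 0.5258 -0.0494] cell [-0.0144 -0.0796]
```

Request:
play_rows(
  deltas=[
    [[-0.0254, 0, 0.0022], [0, 0, 0]],
    [[-0.0254, 0, 0.0022], [0, 0, 0]],
    [[-0.0254, 0, 0.0022], [0, 0, 0]],
    [[-0.0254, 0, 0.0022], [0, 0, 0]],
    [[0, 0.02, 0], [0, 0, 0]],
    [[0, 0.02, 0], [0, 0, 0]],
    [[0, 0.02, 0], [0, 0, 0]],
    [[0, 0, 0], [0, 0, 0]],
    [[0, 0, 0], [0, 0, 0]],
    [[0, 0, 0], [0, 0, 0]],
  ],
)

```text
time: 6.4
eef_pos: [0.5916, 0.0339, 0.0918]
ee_rot: [-0.08, 2.183, -2.182]
force: [-0.1, -0.2, -1.9]
grip_width: 0.236
```

Run:
```python
from h import *
s=bot.get_state(); print(s['eef_pos'],s['force'],R.from_rotvec(s['ee_rot']).as_matrix().round(3)); snap('scene','s3.png'); m=bot.camera_model('scene')
im=cv2.imread('pics/s3.png'); print(proj(m,[.589,.035,.052]))
cv2.imwrite('pics/s3c.png',cv2.resize(im[150:300,240:440],None,fx=4,fy=4,interpolation=cv2.INTER_CUBIC))
```

```text
[0.59157314 0.03393084 0.09179795] [-0.08796091 -0.2293952  -1.93221872] [[-0.997  0.002  0.075]
 [-0.075  0.    -0.997]
 [-0.002 -1.    -0.   ]]
[[324.78230731 224.69808629]]
```

View pics/s3c.png

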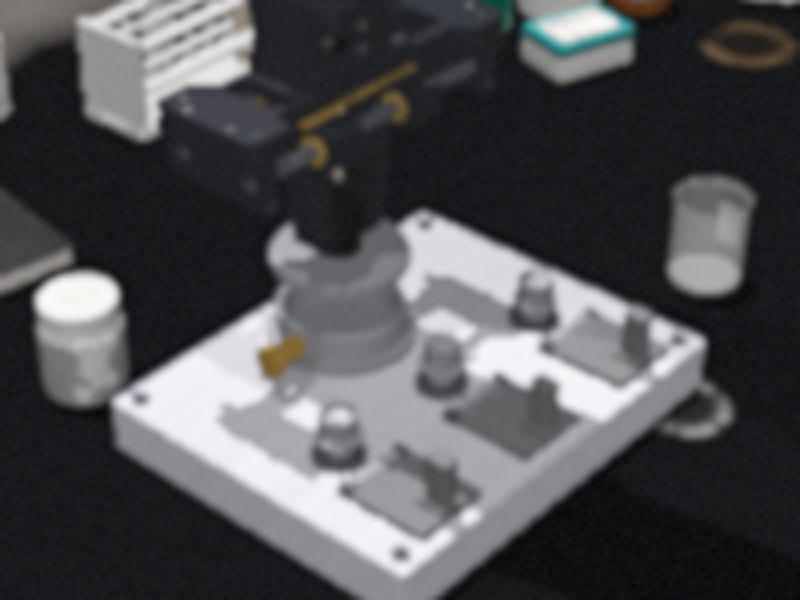

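The held cover hangs level just above the rim, with the disc around crop (340,250) over the chamber at (340,300). I'll lower it slowly with a small correction.

Request:
play_rows(
  deltas=[
    [[0.0011, 0.006, -0.0012], [0, 0, 0]],
    [[0, 0.006, 0], [0, 0, 0]],
    [[0, 0.004, 0], [0, 0, 0]],
    [[0, 0.003, 0], [0, 0, 0]],
    [[0, 0.003, 0], [0, 0, 0]],
    [[0, 0, 0], [0, 0, 0]],
    [[0, 0, 0], [0, 0, 0]],
  ],
)

```text
time: 7.15
eef_pos: [0.5897, 0.0343, 0.0687]
ee_rot: [-0.081, 2.184, -2.184]
force: [0.9, -0.2, -2.1]
grip_width: 0.237
```

Request:
play_rows(
  deltas=[
    [[0, 0.0015, 0], [0, 0, 0]],
    [[0, 0.0015, 0], [0, 0, 0]],
    [[0, 0, 0], [0, 0, 0]],
    [[0, 0, 0], [0, 0, 0]],
  ],
)

```text
time: 7.55
eef_pos: [0.5897, 0.0343, 0.0658]
ee_rot: [-0.08, 2.184, -2.184]
force: [-0.2, -0.2, -2.1]
grip_width: 0.237
```

Request:
play_rows(
  deltas=[
    [[0, 0.001, 0], [0, 0, 0]],
    [[0, 0.001, 0], [0, 0, 0]],
    [[0, 0, 0], [0, 0, 0]],
    [[0, 0, 0], [0, 0, 0]],
  ],
)

```text
time: 7.95
eef_pos: [0.5898, 0.0343, 0.0656]
ee_rot: [-0.08, 2.183, -2.184]
force: [-6.6, -0.4, 17.1]
grip_width: 0.242
```

Request:
play_rows(
  deltas=[
    [[0, -0.0015, 0], [0, 0, 0]],
    [[0, 0, 0], [0, 0, 0]],
  ],
)

```text
time: 8.15
eef_pos: [0.5899, 0.0344, 0.0657]
ee_rot: [-0.08, 2.183, -2.184]
force: [-2.1, -1.0, 5.8]
grip_width: 0.24
```

Request:
play_rows(
  deltas=[
    [[0, 0, 0], [0, 0, 0]],
    [[0, 0, 0], [0, 0, 0]],
    [[0, 0, 0], [0, 0, 0]],
    [[0, 0, 0], [0, 0, 0]],
    [[0, 0, 0], [0, 0, 0]],
  ],
  gripper=55,
)

```text
time: 8.65
eef_pos: [0.5896, 0.0344, 0.0651]
ee_rot: [-0.081, 2.184, -2.184]
force: [0.6, -0.8, 0.2]
grip_width: 0.552
```

Request:
play_rows(
  deltas=[
    [[0, -0.02, 0], [0, 0, 0]],
    [[0, -0.03, 0], [0, 0, 0]],
    [[0, -0.03, 0], [0, 0, 0]],
    [[0.03, 0, 0], [0, 0, 0]],
    [[0.04, 0, 0], [0, 0, 0]],
    [[0.04, 0, 0], [0, 0, 0]],
    [[0, 0, 0], [0, 0, 0]],
    [[0, 0, 0], [0, 0, 0]],
  ],
)

```text
time: 9.45
eef_pos: [0.4798, 0.0261, 0.1455]
ee_rot: [-0.08, 2.183, -2.184]
force: [1.2, 0.3, 0.6]
grip_width: 0.553
```

Run:
```python
from h import *
s=bot.get_state(); m=bot.camera_model('wrist'); im=snap('wrist','w4.png'); np.savez('w4.npz',**m)
print(s['eef_pos'],s['force'],s['grip_width'])
b=cv2.imread('pics/w4.png'); t=np.linspace(0,2*np.pi,90)
for c,r,z,col in [((.5892,.0351),.038,.058,(0,0,255)),((.5892,.0351),.011,.09,(0,255,0))]:
    P=proj(m,np.c_[c[0]+r*np.cos(t),c[1]+r*np.sin(t),np.full(90,z)]); cv2.polylines(b,[P.round().astype(int)],True,col,1)
cv2.imwrite('pics/w4c.png',cv2.resize(b[:300,170:500],None,fx=2,fy=2,interpolation=cv2.INTER_CUBIC))
```

```text
[0.47978815 0.0260799  0.14550354] [1.22286646 0.26479321 0.55289728] 0.5525050254842493
```

View pics/w4c.png

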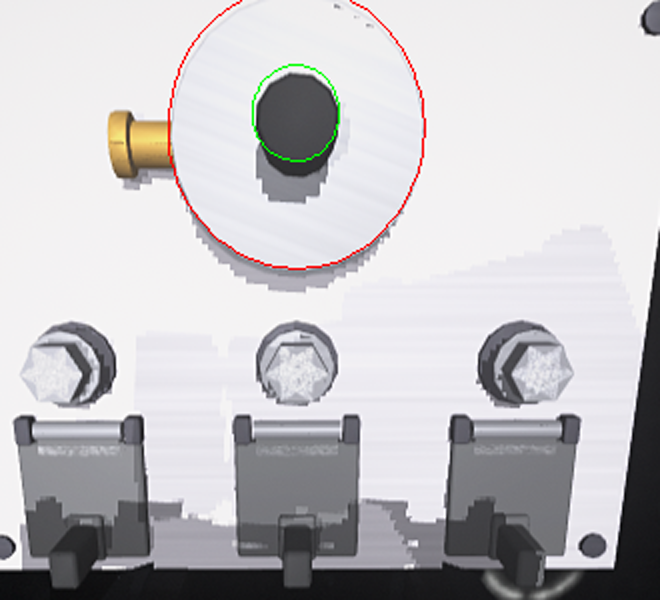

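The cover sits concentric with the predicted seat circle (red), and the height at contact agreed with seated. Next I tap the middle bolt with the fingers closed.

Request:
play_rows(
  deltas=[
    [[-0.02, 0.01, -0.0004], [0, 0, 0]],
    [[-0.0198, 0.01, -0.0004], [0, 0, 0]],
    [[0, 0.02, 0], [0, 0, 0]],
    [[0, 0.02, 0], [0, 0, 0]],
    [[0, 0.02, 0], [0, 0, 0]],
    [[0, 0, 0], [0, 0, 0]],
    [[0, 0, 0], [0, 0, 0]],
  ],
  gripper=0,
  grip_force=10,
)

```text
time: 10.2
eef_pos: [0.5205, 0.0302, 0.0653]
ee_rot: [-0.08, 2.184, -2.183]
force: [0.2, -0.4, -0.2]
grip_width: 0.002
```

Request:
play_rows(
  deltas=[
    [[0, 0.002, 0], [0, 0, 0]],
    [[0, 0.002, 0], [0, 0, 0]],
    [[0, 0.001, 0], [0, 0, 0]],
    [[0, 0.001, 0], [0, 0, 0]],
    [[0, 0, 0], [0, 0, 0]],
    [[0, 0, 0], [0, 0, 0]],
  ],
)

```text
time: 10.8
eef_pos: [0.5196, 0.0299, 0.0593]
ee_rot: [-0.081, 2.184, -2.184]
force: [-1.0, -0.4, 0.3]
grip_width: -0.001
```

Request:
play_rows(
  deltas=[
    [[0, 0.001, 0], [0, 0, 0]],
    [[0, 0.001, 0], [0, 0, 0]],
    [[0, 0.001, 0], [0, 0, 0]],
    [[0, 0, 0], [0, 0, 0]],
    [[0, 0, 0], [0, 0, 0]],
  ],
)

```text
time: 11.3
eef_pos: [0.5199, 0.03, 0.0578]
ee_rot: [-0.08, 2.183, -2.184]
force: [-5.4, -0.9, 20.8]
grip_width: 0.004
```

Middle is tight: 21 N with no sinking. Next, the left bolt.

Request:
play_rows(
  deltas=[
    [[0, -0.02, 0], [0, 0, 0]],
    [[0, 0, -0.04], [0, 0, 0]],
    [[0, 0, -0.04], [0, 0, 0]],
    [[0, 0, 0], [0, 0, 0]],
    [[0, 0.01, 0], [0, 0, 0]],
    [[0, 0.006, 0], [0, 0, 0]],
    [[0, 0, 0], [0, 0, 0]],
    [[0, 0, 0], [0, 0, 0]],
  ],
)

```text
time: 12.1
eef_pos: [0.5134, 0.1084, 0.0597]
ee_rot: [-0.08, 2.184, -2.186]
force: [0.4, 0.3, 0.1]
grip_width: 0.006
```

Request:
play_rows(
  deltas=[
    [[0, 0.001, 0], [0, 0, 0]],
    [[0, 0.001, 0], [0, 0, 0]],
    [[0, 0.001, 0], [0, 0, 0]],
    [[0, 0.001, 0], [0, 0, 0]],
    [[0, 0, 0], [0, 0, 0]],
    [[0, 0, 0], [0, 0, 0]],
  ],
)

```text
time: 12.7
eef_pos: [0.5136, 0.1099, 0.0562]
ee_rot: [-0.081, 2.184, -2.184]
force: [0.6, -1.1, -0.1]
grip_width: 0.006
```

Request:
play_rows(
  deltas=[
    [[0, 0.001, 0], [0, 0, 0]],
    [[0, 0.001, 0], [0, 0, 0]],
    [[0, 0.001, 0], [0, 0, 0]],
    [[0, 0.001, 0], [0, 0, 0]],
    [[0, 0.0005, 0], [0, 0, 0]],
  ],
)

```text
time: 13.2
eef_pos: [0.5136, 0.1099, 0.0516]
ee_rot: [-0.081, 2.184, -2.184]
force: [-0.0, -0.1, 2.6]
grip_width: 0.006
```

The left bolt sank about 6 mm under 2.6 N, so it is the loose one. I'll lift off, move above the left fin with the fingers part open, and check with a picture.

Request:
play_rows(
  deltas=[
    [[0, -0.02, 0], [0, 0, 0]],
    [[0, -0.03, 0], [0, 0, 0]],
    [[0.02, 0, 0], [0, 0, 0]],
    [[0.03, 0, 0.0005], [0, 0, 0]],
    [[0.0148, 0, 0], [0, 0, 0]],
    [[0, 0, 0], [0, 0, 0]],
    [[0, 0, 0], [0, 0, 0]],
    [[0, 0, 0], [0, 0, 0]],
  ],
  gripper=45,
)

```text
time: 14.0
eef_pos: [0.4504, 0.1047, 0.1018]
ee_rot: [-0.079, 2.184, -2.183]
force: [0.9, -0.0, 1.1]
grip_width: 0.448
```

Run:
```python
from h import *
s=bot.get_state(); m=bot.camera_model('wrist'); snap('wrist','w5.png')
print(s['eef_pos'],s['force'],s['grip_width'],s['q'].round(3))
print(proj(m,[[.5135,.1097,.058],[.5135,.1097,.0515],[.449,.1045,.066]]).round(1))
snap('scene','s5.png')
a=cv2.resize(cv2.imread('pics/w5.png'),(400,300),interpolation=cv2.INTER_AREA)
b=cv2.imread('pics/s5.png')[190:310,250:430]; b=cv2.resize(b,(400,267),interpolation=cv2.INTER_CUBIC)
b=cv2.copyMakeBorder(b,0,33,0,0,cv2.BORDER_CONSTANT); cv2.imwrite('pics/c5.png',np.hstack([a,b]))
# arc: grasp height .060, tool tilt = half the cap angle
g=.0187; h=np.array([-.042,.026]); rot=lambda v,t:np.array([np.cos(t)*v[0]+np.sin(t)*v[1],-np.sin(t)*v[0]+np.cos(t)*v[1]])
def tcp(t): return rot(h,t)+rot(np.array([0,-g]),t/2)
N=16; T=np.linspace(0,.8,N+1)
for a_,b_ in zip(T,T[1:]):
    d=tcp(b_)-tcp(a_); l=rot(d,-a_/2)  # in tool-tilted axes (x fwd, z up)
    print([[round(-l[0],5),round(-l[1],5),0],[0,0,round(-(b_-a_)/2,4)]])
```

```text
[0.45043177 0.1046934  0.10184052] [ 0.89482664 -0.01688007  1.11503906] 0.44784397792140196 [-0.083  0.462 -0.294  2.107  0.23   0.601 -2.035]
[[318.7 151.7]
 [318.7 151. ]
 [319.5 274.6]]
[[np.float64(-0.00088), np.float64(-0.00207), 0], [0, 0, np.float64(-0.025)]]
[[np.float64(-0.00094), np.float64(-0.00204), 0], [0, 0, np.float64(-0.025)]]
[[np.float64(-0.00099), np.float64(-0.002), 0], [0, 0, np.float64(-0.025)]]
[[np.float64(-0.00104), np.float64(-0.00197), 0], [0, 0, np.float64(-0.025)]]
[[np.float64(-0.00108), np.float64(-0.00193), 0], [0, 0, np.float64(-0.025)]]
[[np.float64(-0.00113), np.float64(-0.00189), 0], [0, 0, np.float64(-0.025)]]
[[np.float64(-0.00118), np.float64(-0.00185), 0], [0, 0, np.float64(-0.025)]]
[[np.float64(-0.00122), np.float64(-0.00181), 0], [0, 0, np.float64(-0.025)]]
[[np.float64(-0.00127), np.float64(-0.00176), 0], [0, 0, np.float64(-0.025)]]
[[np.float64(-0.00131), np.float64(-0.00172), 0], [0, 0, np.float64(-0.025)]]
[[np.float64(-0.00135), np.float64(-0.00167), 0], [0, 0, np.float64(-0.025)]]
[[np.float64(-0.00139), np.float64(-0.00163), 0], [0, 0, np.float64(-0.025)]]
[[np.float64(-0.00143), np.float64(-0.00158), 0], [0, 0, np.float64(-0.025)]]
[[np.float64(-0.00147), np.float64(-0.00153), 0], [0, 0, np.float64(-0.025)]]
[[np.float64(-0.00151), np.float64(-0.00148), 0], [0, 0, np.float64(-0.025)]]
[[np.float64(-0.00155), np.float64(-0.00143), 0], [0, 0, np.float64(-0.025)]]
```

View pics/c5.png

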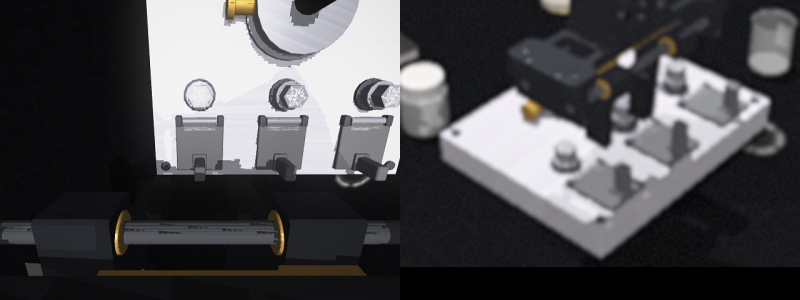

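The fin lies midway between the open fingers. Before opening anything, I'll compare the left bolt before and after the tap at higher zoom.

Run:
```python
from h import *
L=[cv2.resize(cv2.imread(f'pics/{f}.png')[235:295,295:365],(400,343),interpolation=cv2.INTER_CUBIC) for f in('s0','s5')]
cv2.imwrite('pics/c6.png',np.hstack(L))
```

```text
(no output)
```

View pics/c6.png

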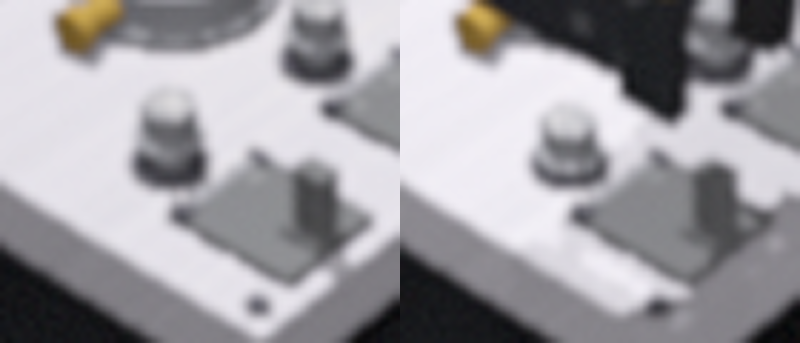

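The left bolt clearly sits lower now: its top moved from row 95 to 107. I'll descend onto the left fin and grip it.

Request:
play_rows(
  deltas=[
    [[0.0014, 0.02, 0], [0, 0, 0]],
    [[0, 0.02, 0], [0, 0, 0]],
    [[0, 0.012, 0], [0, 0, 0]],
    [[0, 0.008, 0], [0, 0, 0]],
    [[0, 0, 0], [0, 0, 0]],
    [[0, 0, 0], [0, 0, 0]],
  ],
)

```text
time: 14.7
eef_pos: [0.448, 0.1045, 0.042]
ee_rot: [-0.08, 2.184, -2.184]
force: [0.2, -0.4, 0.3]
grip_width: 0.452
```

Request:
play_rows(
  deltas=[
    [[0, 0, 0], [0, 0, 0]],
    [[0, 0, 0], [0, 0, 0]],
    [[0, 0, 0], [0, 0, 0]],
    [[0, 0, 0], [0, 0, 0]],
    [[0, 0, 0], [0, 0, 0]],
    [[0, 0, 0], [0, 0, 0]],
  ],
  gripper=0,
  grip_force=25,
)

```text
time: 15.3
eef_pos: [0.4478, 0.1042, 0.0419]
ee_rot: [-0.08, 2.183, -2.184]
force: [0.5, -2.2, 3.7]
grip_width: 0.111
```

Gripped: 0.111 × 88 is about 10 mm, the fin's thickness. Now I raise it along the arc.

Request:
play_rows(
  deltas=[
    [[-0.0009, -0.0021, 0], [0, 0, -0.025]],
    [[-0.0009, -0.002, 0], [0, 0, -0.025]],
    [[-0.001, -0.002, 0], [0, 0, -0.025]],
    [[-0.001, -0.002, 0], [0, 0, -0.025]],
    [[-0.0011, -0.0019, 0], [0, 0, -0.025]],
    [[-0.0011, -0.0019, 0], [0, 0, -0.025]],
    [[0, 0, 0], [0, 0, 0]],
  ],
)

```text
time: 16.0
eef_pos: [0.4524, 0.1045, 0.0524]
ee_rot: [0.249, -2.167, 2.18]
force: [-4.3, -1.6, -2.3]
grip_width: 0.112
```

Request:
play_rows(
  deltas=[
    [[-0.0012, -0.0019, 0], [0, 0, -0.025]],
    [[-0.0012, -0.0018, 0], [0, 0, -0.025]],
    [[-0.0013, -0.0018, 0], [0, 0, -0.025]],
    [[-0.0013, -0.0017, 0], [0, 0, -0.025]],
    [[-0.0014, -0.0017, 0], [0, 0, -0.025]],
    [[-0.0014, -0.0016, 0], [0, 0, -0.025]],
    [[-0.0014, -0.0016, 0], [0, 0, -0.025]],
    [[-0.0015, -0.0015, 0], [0, 0, -0.025]],
    [[-0.0015, -0.0015, 0], [0, 0, -0.025]],
    [[-0.0015, -0.0014, 0], [0, 0, -0.025]],
  ],
)

```text
time: 17.0
eef_pos: [0.4681, 0.1057, 0.0655]
ee_rot: [0.494, -2.008, 2.042]
force: [-7.7, -1.7, 3.8]
grip_width: 0.111
```

Request:
play_rows(
  deltas=[
    [[0, 0, 0], [0, 0, 0]],
    [[0, 0, 0], [0, 0, 0]],
    [[0, 0, 0], [0, 0, 0]],
    [[0, 0, 0], [0, 0, 0]],
    [[0, 0, 0], [0, 0, 0]],
  ],
)

```text
time: 17.5
eef_pos: [0.4685, 0.1057, 0.0655]
ee_rot: [0.492, -2.01, 2.043]
force: [-7.4, 0.2, 5.0]
grip_width: 0.11
```

Run:
```python
from h import *
s=bot.get_state(); print(s['time'],s['eef_pos'],s['force'],s['grip_width'],s['qvel'].round(4)); M=R.from_rotvec(s['ee_rot']).as_matrix()
g=s['eef_pos']-.0187*M[:,1]; p=np.array([.53434,.03104]);th=.0737
c=np.array([np.cos(th),np.sin(th)]); x=c@(g[:2]-p); print('grasp cell x,z',x,g[2],'tilt',np.arcsin(-(M[:2,1]@c)),M[:,1],'cap angle est',np.arctan2(g[2]-.034,-.038-x)-np.arctan2(.026,.042))
snap('scene','s7.png'); im=cv2.imread('pics/s7.png')
snap('top','t7.png'); t=cv2.imread('pics/t7.png')
a=cv2.resize(im[150:300,240:440],(400,300),interpolation=cv2.INTER_CUBIC);a=cv2.resize(im[180:300,250:410],(800,600),interpolation=cv2.INTER_CUBIC)
cv2.imwrite('pics/c7.png',a)
```

```text
17.5 [0.46845089 0.1057215  0.06554933] [-7.42497267  0.20182487  4.96477771] 0.11008104513730498 [-0.001  -0.0019 -0.0022  0.0005 -0.0011  0.0001 -0.0008]
grasp cell x,z -0.05282650069008613 0.08272942056624275 tilt 0.40596322401579077 [-0.39372071 -0.03058355 -0.9187212 ] cap angle est 0.7211267384029342
```

View pics/c7.png

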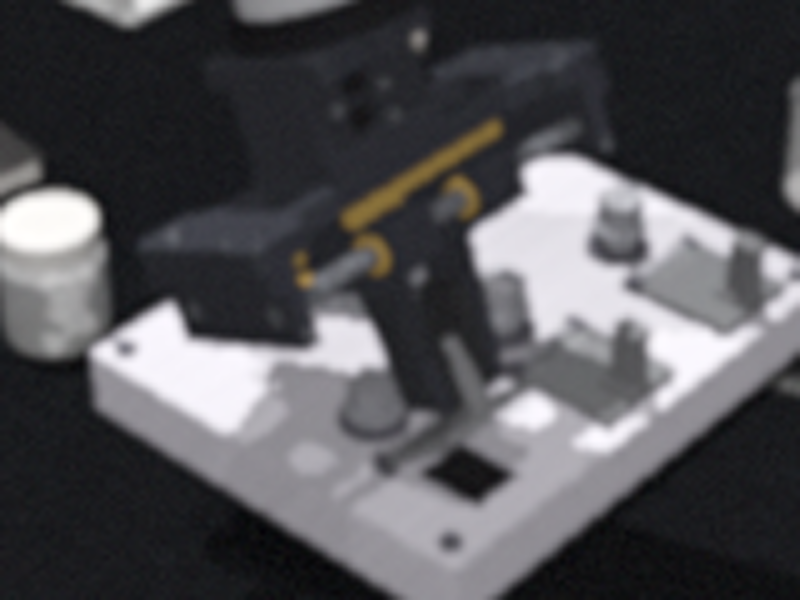

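The last picture shows the left cap raised with its fin between the fingers, and the middle and right caps shut. The measured pose gives about 0.72 rad, and nothing is moving. I'll hand in.

```bash
python3 -c "
from rig import bot
print(bot.sign_off()); s=bot.get_state(); print(s['time'],s['eef_pos'],s['grip_width'])"
```

```text
the job is handed in; nothing more can be done
None
the job is handed in; nothing more can be done
```

The job is handed in, at about 17.6 s of the 48 s allowed. The cover is on the chamber, the left bolt is the loose one, and its cap is being held open. Sign-off gave no verdict.

- **Cover:** I set it on the rim and let go. Contact came at the expected seated height, and the wrist picture afterwards showed the disc concentric with the seat to about 1–2 mm. I did not see the cover again at the end because the gripper hid it, but by the geometry the gripper body stays well clear of it.
- **Bolts:** The middle bolt held at about 21 N and did not move. The left one sank about 6 mm under 2.6 N, and a before/after picture confirmed it. I did not tap the right bolt.
- **Cap:** I hold the left cap by its fin at about 0.72 rad (41°), estimated from the tool pose and not measured directly. The arm was still, with about 9 N at the wrist from a slight mismatch with the cap's arc. The middle and right caps were shut in the last picture. I never went near the beaker, the jar or the spanner.
- **Disagreement:** The top camera put the chamber mouth about 4 mm nearer the robot than the wrist camera did. I used the wrist value because it matched the plate's edges, and the cover's plug went in without resistance.

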